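Show a carton's label to the bench scanner

TASK

Pick the slim carton (the tall, narrow one, the tallest in the blue tote) out of the tote and present it to the bench scanner: hold it in the air with the middle of the label on its end 12 cm straight out from the middle of the scanner's window, the label squarely facing the window (so tipped and turned to match the scanner's tilted head) and the carton's top side up, not rolled sideways. Do not push or tip the other goods, the things on the bench or the scanner, and finish while still holding the carton there, steady: do not put it down or let go.

Things in the scene. Friction and masses are not known exactly. Their poses are not given: they have to be found in the camera images.
- slim_carton: carton to present: brown box 120 mm long (x), 46 mm wide (y), 82 mm tall (z), 0.15 to 0.3 kg, upright in the tote; the tallest and narrowest of the three. Origin: centre of its underside. A white label with black bars is on its +x end (46 x 82 mm face), which at first points roughly away from the robot (within 30 degrees).
- label (a point): centre of the label on the slim carton's +x end: 60 mm along +x and 41 mm above the carton's origin. Axes as the carton; the label faces along +x.
- scanner_head: grey box 66 x 80 x 60 mm on a fixed stand (base radius 55 mm, thin post). Origin: its centre, 310 mm above the bench. Its glass window (-x face, 35 mm from the origin) looks along -x, roughly to the robot, tilted 9 to 29 degrees down; y is level, z its top. The stiff hinge stays put. A carton is rightly presented when its axes are parallel to the head's, x to x, z to z.
- read_point (a point): point in the air where the middle of the label belongs: on the scanner's line of sight, 120 mm out from the window (155 mm from the head's origin along its -x), about 240 to 290 mm above the bench. Axes as the scanner head.
- tote: blue plastic tote fixed on the bench: 300 mm (x) by 420 mm (y) outside, walls 85 mm high and 5 mm thick, floor 5 mm thick. Origin: centre of its underside. The three cartons stand in it side by side along its y, about 130 mm apart, in any order.
- wide_carton: bystander in the tote: cardboard box 110 x 76 x 58 mm (x, y, z). Origin: centre of its underside.
- small_carton: bystander in the tote: cardboard box 62 x 58 x 50 mm (x, y, z). Origin: centre of its underside.
- flask: bystander on the bench: white drinking flask, 60 mm across, 180 mm tall. Origin: centre of its underside.
- tape_roll: bystander on the bench: roll of brown tape lying flat, 100 mm across, 48 mm high. Origin: centre of its underside.
Things that resemble listed ones, but are neither listed nor needed, are in the scene too. What is shaped like the slim_carton but red or yellow is not meant.

How it is judged:
On the way:
1. the slim carton is lifted clear of the tote in the fingers (height (world z) of slim_carton above 0.1 m and contact force between the fingers and slim_carton above 1 N and contact force between slim_carton and tote below 0.2 N), for 0.2 s.
At the end, for the whole second after the job is handed in: Slim carton in the fingers, in the air, still, touching neither tote nor scanner; label centre within 30 mm of the read point and over 200 mm up, facing the window; carton x and y within 0.22 rad of the head's x and y, top side up (distance between label and read_point below 0.03 m and angle between the x axis of slim_carton and the x axis of scanner_head, either way round below 0.22 rad and angle between the y axis of slim_carton and the y axis of scanner_head, either way round below 0.22 rad and x of slim_carton in the frame of scanner_head below -0.17 m and angle between slim_carton's own z axis and vertical below 1 rad and height (world z) of label above 0.2 m and contact force between the fingers and slim_carton above 1 N and contact force between slim_carton and tote below 0.2 N and contact force between slim_carton and scanner_head below 0.2 N and linear speed of slim_carton below 0.03 m/s and angular speed of slim_carton below 0.2 rad/s); the arm keeps its last pose, push and grip.
It fails at once if another carton is pushed more than 30 mm or tipped (distance of any of wide_carton, small_carton from where it was at the start of the episode above 0.03 m or angle between any of wide_carton, small_carton's own z axis and vertical above 0.35 rad).
It fails at once if the flask or the tape roll is pushed more than 30 mm or tipped (distance of any of flask, tape_roll from where it was at the start of the episode above 0.03 m or angle between any of flask, tape_roll's own z axis and vertical above 0.35 rad).
It fails at once if the scanner head is knocked out of its aim by more than 15 mm at the read point (distance of read_point from where it was at the start of the episode above 0.015 m).
It also fails if it takes over 34 s, if anything falls off the work surface, if the arm or the gripper's body presses on something with over 40 N, if the wrist force passes 120 N, or if a joint passes its speed limit or range.

ROBOT

A 6-joint arm with a two-finger parallel gripper is mounted at the origin on the work surface. World frame = base frame: x ahead of the robot, y to its left, z up, the work surface at z = 0. Lengths are in m, angles in rad, forces in N, time in s.
With the tool pointing down it reaches from about 0.275 to 0.75 m from the base axis. Payload 10.2 kg.
Tool frame: the origin (TCP) lies midway between the tips of the shut fingers; the grasp point (between the pads) lies 19 mm behind it (env.hold_point_z is the distance from the TCP to the grasp point, in m); z points along the fingers, y is the line along which they close (so a half turn about z gives the same grasp; the last joint's range is limited). The gripper opens to 85 mm and grips with 20 to 120 N. Pads are 22 mm wide; open, the fingers measure 114 mm over their backs; the gripper's body (76 mm by 85 mm) begins 54 mm behind the grasp point. The pads swing forward as they close: fully open they stand 13 mm farther back than shut.
Start: joints at [1.034, 0.313, 1.498, -0, 1.331, -0.223], TCP at [0.162, 0.499, 0.231] pointing down, gripper open.
Joint ranges: [-2.94, 2.94], [-0.97, 2.17], [0.19, 2.56], [-1.23, 4.37], [0.02, 3.11], [-2.88, 2.88]. Speed limits (rad/s): [2.39, 2.39, 3.01, 3.14, 3.14, 3.14].

INTERFACE

Orientations are given as a unit quaternion [x, y, z, w].
In Python, from bench import env, kinematics, monitor, eyes, job gives the robot as it stands. The module is installed in compiled form; this text tells all that it offers. Calls block until the motion is done:
- env.reach(position, orientation): joint-space move of the TCP to a pose.
- env.movel(position, velocity=0.15, frame=None, guard=None): straight line of the TCP; frame=None keeps the orientation; velocity is the mean speed in m/s. With guard (N) it stops when the force on the tool has changed by that much, and returns True; else False.
- env.set_joints(angles): joint-space move.
- env.release() and env.close_gripper(effort=None): open the fingers fully, or close them until they stop; effort is the grip in N (None keeps the last).
- env.hold(seconds).
- kinematics.ik(position, orientation): joint angles nearest the present ones, or None.
- monitor.sense(): the state.
- eyes.grab_frame(name): name is "scene" or "top" or "wrist"; returns a dict with "frame" (400x640x3 uint8, red, green, blue), "mtx" (3x3 intrinsics, pixels), "view" (4x4, takes a point from world to camera coordinates). Camera axes: x right, y down, z forward; pixel columns grow to the right and rows downward; lengths in m; the calibration is good to about 2 mm. A picture is of the moment at which its call begins. There is no depth.
A pose or a line that the arm cannot do raises env.MotionError and nothing moves.
- job.hand_in(): hands the job in; it is judged then, once.
The state is a dict: "clock": time; "joints": joint angles; "qvel": joint speeds; "joint_efforts": joint torques, N m; "position": TCP position; "ee_rot": TCP orientation; "contact_force": force on the tool from outside, world axes, zero at the start; "ft_torque": the same for the moment, N m; "finger_gap": opening from 0.0 (shut) to 1.0 (fully open); "gripper_force": force on a finger pad.
Only numpy, scipy, OpenCV 4.12 (cv2) and the standard library are available. Lean on these libraries where they do the work, as an engineer would, in place of code of your own. Each camera call takes 0.05 s, during which the arm holds its last target. There are 200 camera calls.

## Working session

There is one attempt and no reset: what is moved stays moved. The work goes in short steps, each a Python script; the robot and the scene stay as the last script left them, time stands still between calls to the robot, and variables do not carry over. Pictures are saved under pics/ and viewed, at most 10 in all, crops included, and the job is handed in when it is done.

```bash
mkdir -p pics && python3 - <<'E'
from bench import env, kinematics, monitor, eyes, job
import cv2, numpy as np, pickle
d={}
for n in ["scene","top","wrist"]:
    f=eyes.grab_frame(n); d[n]=f
    cv2.imwrite(f"pics/{n}0.png",f["frame"][:,:,::-1])
    V=f["view"]; print(n,f["mtx"].round(1).tolist(),"cam at",(-V[:3,:3].T@V[:3,3]).round(3),"fwd",V[2,:3].round(3))
pickle.dump(d,open("f0.pkl","wb")); print(monitor.sense()["clock"])
E
```

```text
scene [[462.1, 0.0, 313.7], [0.0, 462.1, 197.1], [0.0, 0.0, 1.0]] cam at [1.518 0.767 0.978] fwd [-0.67  -0.485 -0.562]
top [[375.0, 0.0, 322.0], [0.0, 375.0, 203.1], [0.0, 0.0, 1.0]] cam at [0.513 0.081 1.279] fwd [ 0.066 -0.02  -0.998]
wrist [[295.2, 0.0, 323.1], [0.0, 295.2, 199.4], [0.0, 0.0, 1.0]] cam at [0.098 0.521 0.373] fwd [ 0.255 -0.084 -0.963]
0.15
```

View pics/scene0.png

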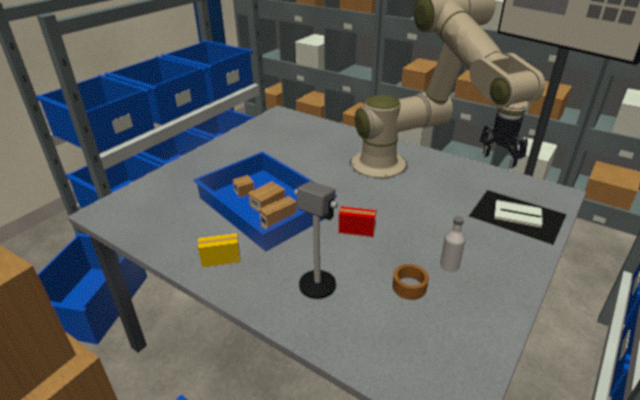

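View pics/top0.png

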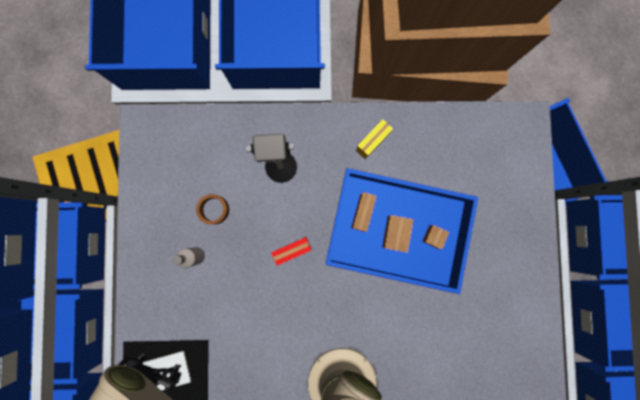

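The scene view shows three brown cartons in the tote: (243,185), (267,196) and (278,211). The scanner head is at (316,200), with red and yellow look-alikes at (357,221) and (219,249). In the top view the same items are:

| Item | Pixel (top view) |
|---|---|
| Slim carton candidate | (364,211) |
| Wide carton | (398,233) |
| Small carton | (437,236) |
| Red decoy | (291,251) |
| Yellow decoy | (375,138) |
| Scanner head | (270,147) |

By description, the slim carton is the narrow brown one at (364,211). I'll check that with rays and a close crop.

```bash
cat > h.py <<'E'
import numpy as np, cv2, pickle
from scipy.spatial.transform import Rotation as R
def ray(f,uv):
    V=f["view"]; d=V[:3,:3].T@np.linalg.solve(f["mtx"],[uv[0],uv[1],1.]); return -V[:3,:3].T@V[:3,3], d/np.linalg.norm(d)
def onz(f,uv,z):
    c,d=ray(f,uv); return c+d*(z-c[2])/d[2]
def tri(obs):  # obs: [(frame,uv),...] -> point, residual (m)
    A=np.zeros((3,3));b=np.zeros(3);L=[]
    for f,uv in obs:
        c,d=ray(f,uv);P=np.eye(3)-np.outer(d,d);A+=P;b+=P@c;L.append((c,P))
    p=np.linalg.solve(A,b); return p,max(np.linalg.norm(P@(p-c)) for c,P in L)
def proj(f,p):
    q=f["mtx"]@(f["view"]@np.r_[p,1])[:3]; return q[:2]/q[2]
E
python3 - <<'E'
from h import *
from bench import env,monitor,kinematics
d=pickle.load(open("f0.pkl","rb"))
t=d["top"]; hsv=cv2.cvtColor(t["frame"],cv2.COLOR_RGB2HSV)
m=cv2.inRange(hsv,(3,60,60),(22,255,255)); m[:160]=0;m[300:]=0;m[:,:330]=0;m[:,480:]=0
for c in cv2.findContours(m,0,2)[0]:
    if cv2.contourArea(c)<60: continue
    r=cv2.minAreaRect(c); B=cv2.boxPoints(r); P=np.array([onz(t,p,.08) for p in B])
    print(np.round(r[0]),"size",np.linalg.norm(P[1]-P[0]).round(3),np.linalg.norm(P[2]-P[1]).round(3),"ctr",P.mean(0).round(3),"edge",(P[1]-P[0]).round(3))
print("head tri",tri([(t,(270,147)),(d["scene"],(316,199))]))
for n,p in dict(flask=(187,257),tape=(212,209),base=(281,168)).items(): print(n,onz(t,p,.02).round(3))
for k,p in dict(a=(349,171),b=(477,197),c=(460,292),e=(328,264)).items(): print("tote",onz(t,p,.085).round(3))
s=monitor.sense(); T=np.eye(4);T[:3,:3]=R.from_quat(s["ee_rot"]).as_matrix();T[:3,3]=s["position"]
C=np.linalg.inv(T)@np.linalg.inv(d["wrist"]["view"]); print("cam in tool\n",C.round(3)); print("tool R\n",T[:3,:3].round(2)); np.save("C.npy",C)
s=d["scene"]["frame"][165:255,180:340,::-1]; a=cv2.resize(s,None,fx=5,fy=5,interpolation=2)
cv2.imwrite("pics/crop1.png",a)
E
```

```text
[436. 237.] size 0.058 0.059 ctr [ 0.478 -0.306  0.08 ] edge [ 0.052 -0.025  0.   ]
[398. 233.] size 0.103 0.077 ctr [ 0.492 -0.183  0.08 ] edge [ 0.101 -0.02   0.   ]
[364. 212.] size 0.116 0.045 ctr [ 0.563 -0.075  0.08 ] edge [ 0.111 -0.033  0.   ]
head tri (array([0.72447603, 0.19734493, 0.30843485]), np.float64(0.001679773981263685))
flask [0.423 0.507 0.02 ]
tape [0.581 0.425 0.02 ]
base [0.716 0.193 0.02 ]
tote [ 0.693 -0.03   0.085]
tote [ 0.604 -0.442  0.085]
tote [ 0.303 -0.374  0.085]
tote [0.398 0.042 0.085]
cam in tool
 [[-0.    -0.963 -0.269  0.067]
 [ 1.    -0.     0.     0.001]
 [-0.    -0.269  0.963 -0.142]
 [ 0.     0.     0.     1.   ]]
tool R
 [[-0.95  0.31 -0.  ]
 [ 0.31  0.95 -0.  ]
 [ 0.   -0.   -1.  ]]
```

View pics/crop1.png

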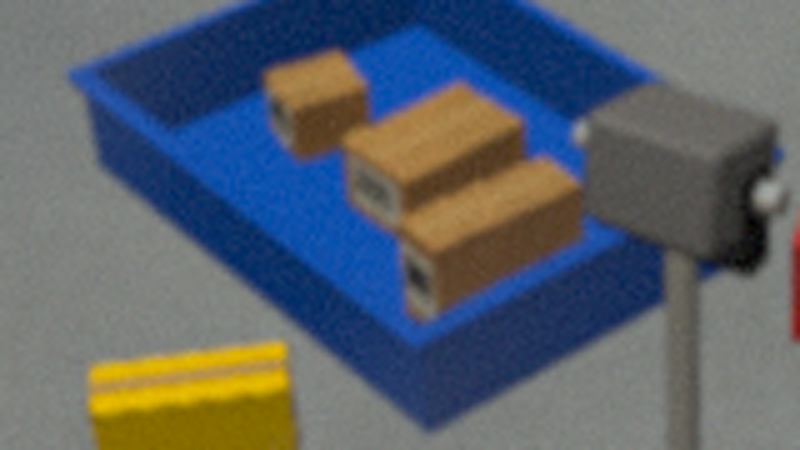

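The crop confirms it. The slim carton is the tall narrow one (bottom right of the three), its label facing away from the robot (+x), measuring about 116×45 mm at (0.563, -0.075) with yaw about -16°. The head triangulates to z=0.308, against 0.310 given. Next are two wrist views of the scanner window.

```bash
cat >> h.py <<'E'
def toolR(yaw,t):  # carton/head axes yaw, nose-up tilt -> tool quaternion
    H=R.from_euler("zy",[yaw,-t]).as_matrix(); return R.from_matrix(np.c_[-H[:,0],H[:,1],-H[:,2]]).as_quat()
E
python3 - <<'E'
from h import *
from bench import env,eyes,monitor
q=toolR(0,np.pi/4); d=[]
for i,y in enumerate([.29,.10]):
    env.reach([.47,y,.36],q)
    f=eyes.grab_frame("wrist"); d.append(f); print(monitor.sense()["clock"],proj(f,[.724,.197,.308]))
pickle.dump(d,open("f1.pkl","wb"))
a=[cv2.resize(f["frame"][:,:,::-1][int(v)-75:int(v)+75,int(u)-100:int(u)+100],None,fx=4,fy=4,interpolation=2) for f in d for u,v in [proj(f,[.724,.197,.308])]]
for i,f in enumerate(d):
    cv2.imwrite(f"pics/w{i}.png",f["frame"][:,:,::-1]); 
    u,v=proj(f,[.724,.197,.308]); print("crop origin",int(u)-100,int(v)-75, a[i].shape); cv2.imwrite(f"pics/wc{i}.png",a[i])
E
```

```text
1.625 [254.10442147 278.05098697]
2.5 [393.76876975 277.54378652]
crop origin 154 203 (600, 800, 3)
crop origin 293 202 (600, 800, 3)
```

View pics/wc0.png

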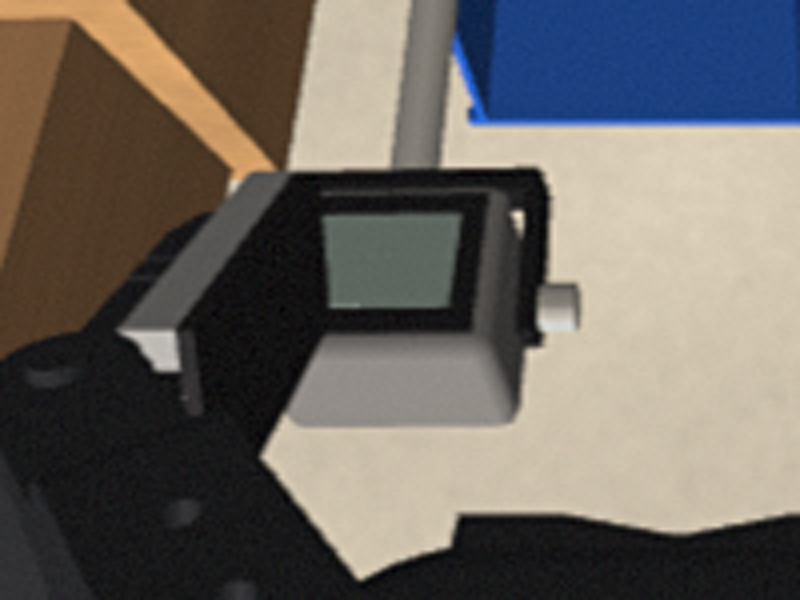

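View pics/wc1.png

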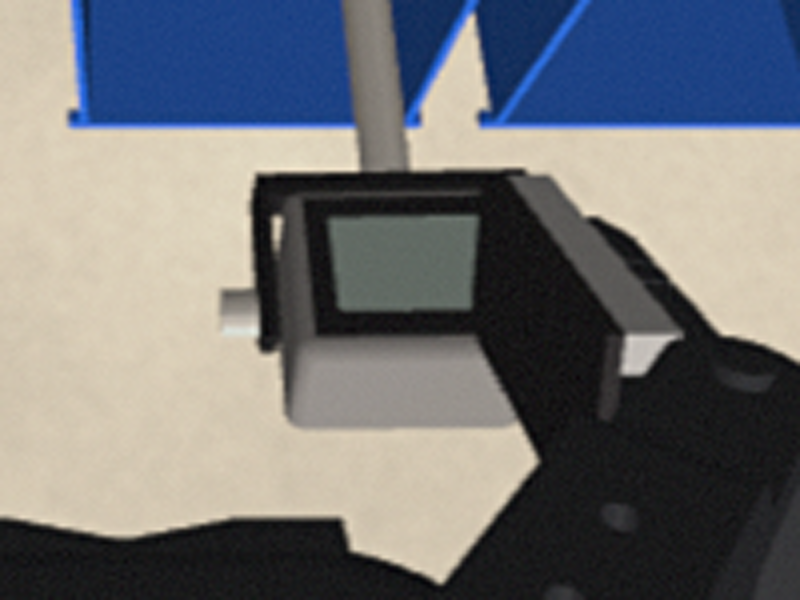

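Both wrist views see the head upside down. The grey-green glass window is clear in each, with corners near (322,213), (463,212), (449,308), (327,308) in crop 0 and (328,215), (479,215), (473,311), (338,311) in crop 1. I'll triangulate them from a colour mask.

```bash
cat > m.py <<'E'
from h import *
d=pickle.load(open("f1.pkl","rb"))
man=[[(322,213),(463,212),(449,308),(327,308)],[(328,215),(479,215),(473,311),(338,311)]]
org=[(154,203),(293,202)]; Q=[]
for f,mm,o in zip(d,man,org):
    M=np.array([[o[0]+(x+.5)/4-.5,o[1]+(y+.5)/4-.5] for x,y in mm])
    big=cv2.resize(f["frame"],None,fx=4,fy=4,interpolation=2)
    c=(M.mean(0)+.5)*4-.5; col=np.median(big[int(c[1])-15:int(c[1])+15,int(c[0])-15:int(c[0])+15].reshape(-1,3),0)
    g=cv2.cvtColor(big,cv2.COLOR_RGB2GRAY); t=(0.5*col.mean()+12)
    m=((g>t)*255).astype(np.uint8); x0,y0=(M.min(0)*4-20).astype(int);x1,y1=(M.max(0)*4+20).astype(int)
    k=np.zeros_like(m);k[y0:y1,x0:x1]=m[y0:y1,x0:x1]; k=cv2.morphologyEx(k,2,np.ones((9,9)))
    n,l=cv2.connectedComponents(k); b=((l==l[int(c[1]),int(c[0])])*255).astype(np.uint8)
    ct=max(cv2.findContours(b,0,2)[0],key=cv2.contourArea); P=cv2.approxPolyDP(cv2.convexHull(ct),12,True)[:,0]
    P=(P+.5)/4-.5; print("auto",len(P),P.round(1).tolist(),"man",M.round(1).tolist())
    Q.append(np.array([P[np.argmin(np.linalg.norm(P-x,axis=1))] for x in M]) if len(P)==4 else M)
for name in ("used",):
    T=[tri([(d[0],Q[0][i]),(d[1],Q[1][i])]) for i in range(4)]
    X=np.array([t[0] for t in T]); print(X.round(4).tolist(),[round(t[1],4) for t in T])
    print("edges",[np.linalg.norm(X[(i+1)%4]-X[i]).round(4) for i in range(4)])
# image upside down: image-left corner = head +? decide by world y; last two image rows = head top? decide by z
y=(X[0]-X[1])+(X[3]-X[2]); y*=np.sign(y[1]); z=(X[3]-X[0])+(X[2]-X[1]); z*=np.sign(z[2])
y[2]=0; y/=np.linalg.norm(y); z-=y*(z@y); z/=np.linalg.norm(z); x=np.cross(y,z)
H=np.c_[x,y,z]; w=X.mean(0); print("yaw,tilt deg",np.degrees([np.arctan2(x[1],x[0]),np.arcsin(x[2])]).round(1))
print("win",w.round(4),"head",(w+.035*x).round(4),"read",(w-.12*x).round(4))
np.savez("head.npz",H=H,w=w)
E
python3 m.py
```

```text
auto 4 [[268.4, 256.1], [265.1, 279.1], [235.9, 279.1], [234.6, 256.6]] man [[234.1, 255.9], [269.4, 255.6], [265.9, 279.6], [235.4, 279.6]]
auto 4 [[411.9, 255.9], [409.6, 278.9], [376.9, 277.9], [375.1, 256.1]] man [[374.6, 255.4], [412.4, 255.4], [410.9, 279.4], [377.1, 279.4]]
[[0.7074, 0.1712, 0.2834], [0.6991, 0.2184, 0.2857], [0.7113, 0.2146, 0.3129], [0.7207, 0.1734, 0.3098]] [np.float64(0.0), np.float64(0.0002), np.float64(0.0002), np.float64(0.0005)]
edges [np.float64(0.048), np.float64(0.0301), np.float64(0.0424), np.float64(0.0297)]
yaw,tilt deg [ 11.3 -24.8]
win [0.7096 0.1944 0.2979] head [0.7408 0.2006 0.2833] read [0.6027 0.1731 0.3482]
```

The result contradicts the given head height (0.283 against 0.310) and the downward tilt, because a finger hides one window edge in each view. I'll look again with the tool pitched further forward, so the head sits clear of the fingers.

```bash
python3 - <<'E'
from h import *
from bench import env,eyes,monitor
q=toolR(0,np.radians(65)); d=[]
for i,y in enumerate([.12,.27]):
    env.reach([.48,y,.33],q)
    f=eyes.grab_frame("wrist"); d.append(f)
print(monitor.sense()["clock"])
pickle.dump(d,open("f2.pkl","wb"))
a=[]
for f in d:
    u,v=map(int,proj(f,[.724,.197,.308])); print("origin",u-50,v-75)
    a.append(cv2.resize(f["frame"][v-75:v+75,u-50:u+50,::-1],None,fx=4,fy=4,interpolation=2))
cv2.imwrite("pics/w2.png",np.hstack(a))
E
```

```text
Traceback (most recent call last):
bench.MotionError: the arm cannot take that pose within its joint ranges
```

```bash
python3 - <<'E'
from h import *
from bench import env,eyes,monitor,kinematics
sol=None
for t in (65,60,57,54,50):
  for x in (.46,.43,.40,.50):
    for z in (.33,.37,.30,.42):
      if sol is None and all(kinematics.ik([x,y,z],toolR(0,np.radians(t))) is not None for y in (.12,.27)): sol=(t,x,z)
print(sol)
t,x,z=sol; q=toolR(0,np.radians(t)); d=[]
for y in (.12,.27):
    env.reach([x,y,z],q); d.append(eyes.grab_frame("wrist"))
print(monitor.sense()["clock"])
pickle.dump(d,open("f2.pkl","wb")); a=[]
for f in d:
    u,v=map(int,proj(f,[.724,.197,.308])); print("origin",u-50,v-75)
    a.append(cv2.resize(f["frame"][v-75:v+75,u-50:u+50,::-1],None,fx=4,fy=4,interpolation=2))
cv2.imwrite("pics/w2.png",np.hstack(a))
E
```

```text
(65, 0.46, 0.42)
4.825
origin 325 95
origin 223 97
```

View pics/w2.png

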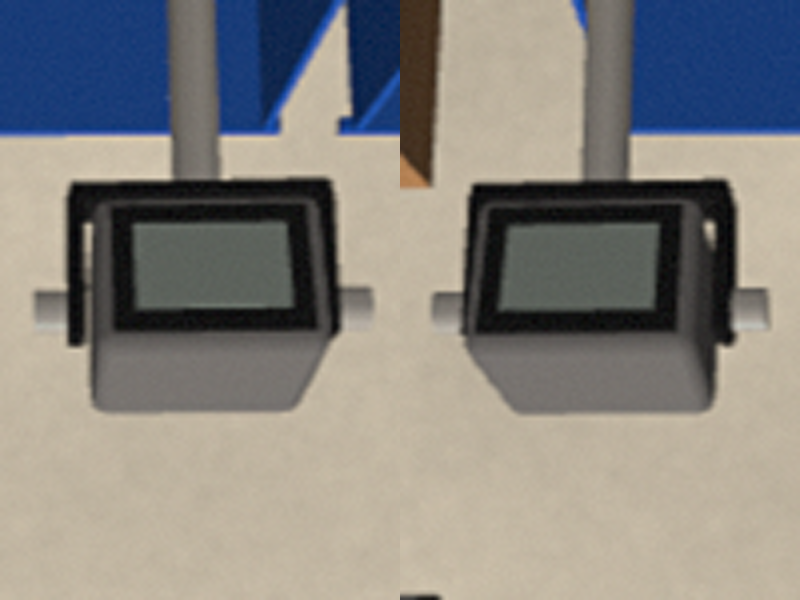

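Both views now show the whole head. In view 1 the glass corners are about (133,223), (286,222), (296,307), (134,312). In view 2 they are (506,226), (659,223), (655,310), (499,313), which is columns 106, 259, 255 and 99 of its own crop.

```bash
sed -i 's/f1.pkl/f2.pkl/; s/^man=.*/man=[[(133,223),(286,222),(296,307),(134,312)],[(106,226),(259,223),(255,310),(99,313)]]/; s/^org=.*/org=[(325,95),(223,97)]/' m.py && python3 m.py
```

```text
auto 4 [[396.1, 150.6], [397.4, 171.1], [358.6, 171.1], [358.4, 150.4]] man [[357.9, 150.4], [396.1, 150.1], [398.6, 171.4], [358.1, 172.6]]Traceback (most recent call last):
  File "m.py", line 15, in <module>
    Q.append(np.array([P[np.argmin(np.linalg.norm(P-x,axis=1))] for x in M]) if len(P)==4 else M)
    ^
NameError: name 'Q' is not defined
```

```bash
sed -i 's/^org=.*/&; Q=[]/; s/np.ones((9,9))/np.ones((5,5))/; s/ct),12,/ct),7,/' m.py && python3 m.py
```

```text
auto 4 [[396.1, 150.6], [397.4, 171.1], [358.6, 171.1], [358.4, 150.4]] man [[357.9, 150.4], [396.1, 150.1], [398.6, 171.4], [358.1, 172.6]]
auto 4 [[287.1, 152.9], [285.6, 173.6], [247.4, 173.9], [250.1, 153.1]] man [[249.1, 153.1], [287.4, 152.4], [286.4, 174.1], [247.4, 174.9]]
[[0.6944, 0.1689, 0.2875], [0.6917, 0.2203, 0.2884], [0.6867, 0.2196, 0.3188], [0.6885, 0.1679, 0.3186]] [np.float64(0.0003), np.float64(0.0001), np.float64(0.0001), np.float64(0.0003)]
edges [np.float64(0.0515), np.float64(0.0308), np.float64(0.0517), np.float64(0.0316)]
yaw,tilt deg [ 2.4 10.2]
win [0.6903 0.1942 0.3033] head [0.7247 0.1956 0.3095] read [0.5723 0.1892 0.2822]
```

Now it's consistent: the window is a 52×31 mm rectangle and head z is 0.3095. The 31 mm span leaves the tilt uncertain, so I'll cross-check it with the black frame and the head's top face, which span further.

```bash
python3 - <<'E'
from h import *
d=pickle.load(open("f2.pkl","rb")); org=[(325,95),(223,97)]
pts=dict(fbR=[(110,207),(87,206)],fbL=[(307,206),(281,207)],ftR=[(112,330),(77,331)],ftL=[(318,330),(276,331)],
 rR=[(93,409),(118,411)],rL=[(298,410),(313,409)],pinR=[(35,310),(33,312)],pinL=[(372,306),(368,308)])
X={}
for k,v in pts.items():
    p,r=tri([(f,(o[0]+(a[0]+.5)/4-.5,o[1]+(a[1]+.5)/4-.5)) for f,o,a in zip(d,org,v)]); X[k]=p; print(k,p.round(4),round(r,4))
f=(X["ftR"]+X["ftL"]-X["fbR"]-X["fbL"])/2; t=(X["rR"]+X["rL"]-X["ftR"]-X["ftL"])/2
print("face",f.round(4),np.linalg.norm(f),"tilt",np.degrees(np.arctan2(-f[0],f[2])),"top",t.round(4),"tilt",np.degrees(np.arctan2(t[2],t[0])))
y=X["pinL"]-X["pinR"]; print("pin yaw",np.degrees(np.arctan2(-y[0],y[1])),np.linalg.norm(y),((X["pinL"]+X["pinR"])/2).round(4))
E
```

```text
fbR [0.6952 0.1604 0.2807] 0.0004
fbL [0.6925 0.228  0.2817] 0.0001
ftR [0.6915 0.16   0.3258] 0.0001
ftL [0.6854 0.2279 0.3272] 0.0001
rR [0.7575 0.1588 0.3418] 0.0002
rL [0.7458 0.2359 0.3436] 0.0004
pinR [0.7216 0.1351 0.3113] 0.0002
pinL [0.7193 0.2574 0.3103] 0.0001
face [-0.0054 -0.0003  0.0453] 0.04558042038889759 tilt 6.792744853099349 top [0.0632 0.0034 0.0162] tilt 14.402306760832422
pin yaw 1.073020921688297 0.1222677339220518 [0.7204 0.1963 0.3108]
```

The estimates average about 12° tilt and 1.8° yaw, well inside the 12.6° tolerance, and the pin line gives the head centre at z=0.311, matching. Now a closer look at the carton before grasping.

```bash
python3 - <<'E'
from h import *
from bench import env,eyes,monitor
yaw=np.radians(-16.5); c=np.array([.563,-.075]); cx=np.array([np.cos(yaw),np.sin(yaw)])
env.reach([*(c-.06*cx),.27],toolR(yaw,0))
f=eyes.grab_frame("wrist"); pickle.dump(f,open("f3.pkl","wb")); print(monitor.sense()["clock"])
hsv=cv2.cvtColor(f["frame"],cv2.COLOR_RGB2HSV); m=cv2.inRange(hsv,(3,60,40),(22,255,255))
p=proj(f,[*c,.087]); print(p)
for q in cv2.findContours(m,0,2)[0]:
    if cv2.contourArea(q)<300: continue
    r=cv2.minAreaRect(q); P=np.array([onz(f,a,.087) for a in cv2.boxPoints(r)]); e=P[1]-P[0]; g=P[2]-P[1]
    print(np.round(r[0]),np.linalg.norm(e).round(3),np.linalg.norm(g).round(3),P.mean(0).round(4),np.degrees(np.arctan2(e[1],e[0])).round(1))
cv2.imwrite("pics/w3.png",f["frame"][:,:,::-1])
E
```

```text
6.2333
[322.25863468 229.19681133]
[130. 207.] 0.071 0.073 [ 0.4746 -0.2808  0.087 ] 151.8
[320. 222.] 0.043 0.131 [ 0.5576 -0.0755  0.087 ] 73.5
[219. 192.] 0.081 0.106 [ 0.4883 -0.1748  0.087 ] 82.0
[505.  62.] 0.125 0.016 [0.4431 0.1521 0.087 ] 111.2
```

View pics/w3.png

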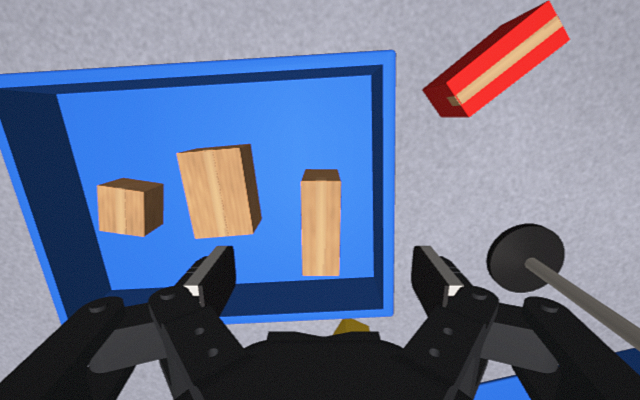

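The close view is upside down, with image down being +x. The slim carton's top face is at (302,181)–(340,276), yaw -16.5°, centre pixel (321,228.5), within about 1 px of the prediction. There is about 50 mm of clearance to the wide carton and to the tote wall, so I'll grasp and lift.

```bash
python3 - <<'E'
from h import *
from bench import env,eyes,monitor
f=pickle.load(open("f3.pkl","rb")); P=np.array([onz(f,a,.087) for a in [(301.5,180.5),(340.5,180.5),(340.5,276.5),(301.5,276.5)]])
print("sizes",np.linalg.norm(P[1]-P[0]).round(4),np.linalg.norm(P[2]-P[1]).round(4),P.mean(0).round(4)); c=P.mean(0)[:2]
q=toolR(np.radians(-16.5),0)
env.reach([*c,.16],q); env.movel([*c,.036],velocity=.12,guard=15); s=monitor.sense(); print("at",s["position"].round(4))
env.close_gripper(60); s=monitor.sense(); print(s["finger_gap"],s["gripper_force"],s["clock"])
env.movel([*c,.26],velocity=.15); s=monitor.sense(); print(s["position"].round(4),s["finger_gap"],s["gripper_force"],s["contact_force"].round(2),s["clock"])
E
```

```text
sizes 0.0439 0.121 [ 0.5645 -0.077   0.087 ]
at [ 0.5649 -0.0771  0.0368]
0.5305610128328925 62.091161012649536 8.4417
[ 0.5642 -0.0769  0.2592] 0.5295364372494259 61.47443175315857 [-0.53 -0.62 -2.47] 10.0833
```

It's held: the gap is 45 mm for a 46 mm carton, with a 2.5 N load. Now presenting it.

```bash
python3 - <<'E'
from h import *
from bench import env,eyes,monitor
yaw,t=np.radians(1.8),np.radians(12); H=R.from_euler("zy",[yaw,-t]).as_matrix(); q=toolR(yaw,t)
hd=np.load("head.npz"); read=hd["w"]-.12*H[:,0]; tcp=read-H@[.06,0,.010]; print("read",read.round(4),"tcp",tcp.round(4))
env.reach(tcp-.07*H[:,0],q); env.movel(tcp,velocity=.08); env.hold(.5)
s=monitor.sense(); print(s["position"].round(4),s["finger_gap"],s["gripper_force"],s["clock"])
f=eyes.grab_frame("scene"); pickle.dump(f,open("f4.pkl","wb")); g=eyes.grab_frame("top"); pickle.dump(g,open("f5.pkl","wb"))
for n,F in(("scene",f),("top",g)): print(n,[(k,proj(F,p).round(1)) for k,p in dict(label=read,head=hd["w"]+.035*H[:,0]).items()])
u,v=map(int,proj(f,read)); a=cv2.resize(f["frame"][v-50:v+50,u-66:u+66,::-1],None,fx=5,fy=5,interpolation=2); print("org",u-66,v-50)
u,v=map(int,proj(g,read)); b=cv2.resize(g["frame"][v-60:v+60,u-66:u+66,::-1],None,fx=5,fy=5,interpolation=2); print("org",u-66,v-60)
cv2.imwrite("pics/s4.png",a);cv2.imwrite("pics/t4.png",b)
E
```

```text
read [0.573  0.1904 0.2784] tcp [0.5164 0.1885 0.2561]
[0.5164 0.1885 0.2562] 0.5343205661457863 61.477417945861816 12.725
scene [('label', array([344.3, 181.8])), ('head', array([314.7, 198.1]))]
top [('label', array([273.8, 205.8])), ('head', array([270.2, 147.2]))]
org 278 131
org 207 145
```

View pics/s4.png

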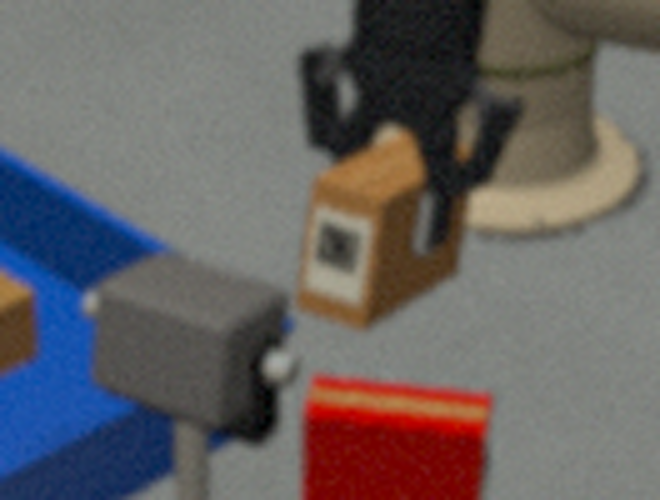

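View pics/t4.png

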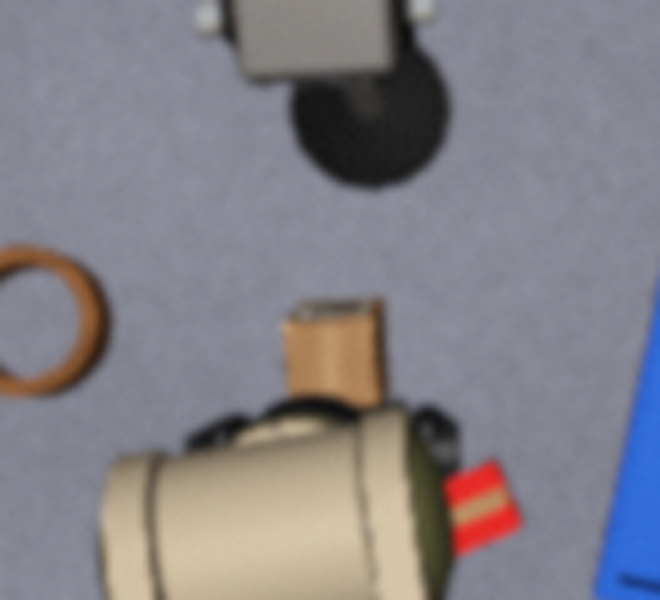

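The label is at about (346,182) in the scene view, against (344.3,181.8) predicted. In the top view it is at (274,206), against (273.8,205.8). It is upright and faces the window, and the bystanders visible in these views are undisturbed.

```bash
python3 -c "
from bench import job; print(job.hand_in())"
```

```text
the job is handed in; nothing more can be done
None
```

I handed the job in at about 13 s with the slim carton still held steady at the scanner's read point: the label was within about 3 mm of target in two camera views, and I set a 12° tilt from head estimates of 7–14°; no verdict was returned.

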